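Find the high spot of a crusher's hand wheel with a dial gauge

TASK

The hand wheel of the grape crusher is out of true. By its handle, slide the dial gauge towards the wheel until the plunger bears on the rim and the needle has gone about a third of the way round, never so far that the plunger runs out of travel; then turn the wheel by its knob through at least one full turn with the gauge still bearing, and leave the wheel standing with the highest spot of its rim under the plunger, the gauge still pressed on it. Let go of everything and leave the bottle, jar, spanner and hammer alone.

Things in the scene. Friction and masses are not known exactly. Their poses are not given: they have to be found in the camera images.
- stand: grey truing stand, base plate 170 x 420 x 14 mm, fixed to the bench. Origin on the bench under the wheel's axis; z is up, along the wheel's axis; y points from the wheel to the gauge, along the gauge's slide. The plate spans y -90 to +330 mm. The wheel lies flat on it: grey hub plate of radius 78 mm, top 88 mm up, with a centre boss of radius 20 mm up to 96 mm
- wheel_axis (a point): point on the wheel's axis at the plunger's height, 70 mm above the bench. The steel rim under the hub plate is 58 to 82 mm up, nominal radius 92 mm, with two smooth swells, each spreading 13 to 19 degrees either side of its crest: the higher 3 mm, the lower about half of that. Where round the wheel they lie differs every time
- wheel (a joint): rotation of the wheel on its spindle, rad, counter-clockwise seen from above, unlimited; at 0 the knob stands in the stand's +x direction from the axis. It starts between -0.4 and 0.4. Turning takes 0.2 N m or so (about 4 N at the knob), and it stays where it is left
- knob_grip (a point): centre of the upright black crank knob, a cylinder 28 mm across and 56 mm tall (98 to 154 mm above the bench), 60 mm from the wheel's axis; this point is 126 mm up. The knob spins freely on its pin, so that a gripper can hold it and carry it round the circle without turning
- gauge_handle (a point): centre, 125 mm above the bench, of the gauge carriage's black upright handle: 30 mm wide along the stand's x, 16 mm thick along the stand's y, top 150 mm up. It stands 70 mm behind the dial's centre (the stand's +y side). The dial's top and needle are 89 mm up, the dial is 88 mm across
- gauge (a joint): travel of the gauge carriage on its slide, m, growing towards the wheel (the stand's -y), 0 to 0.045; starts between 0 and 0.015. It slides stiffly (about 8 N) and stays where it is left. The plunger meets the nominal rim at 0.030
- plunger_tip (a point): rounded nose (8 mm ball) of the gauge's sprung plunger, which points in the stand's -y direction at the wheel's axis, 70 mm above the bench. Plunger travel 8 mm, spring 0.8 N at the start to 4 N at the end
- needle (a joint): angle of the dial's needle, rad, clockwise seen from above: 0 with the plunger free, pointing in the stand's +y direction (to the handle); 0.7 rad for each millimetre that the plunger is pressed in; 5.6 when the plunger is out of travel
- dial_centre (a point): centre of the white dial face, 82 mm across, looking up, 87 mm above the bench; the black needle turns about it
- wine: standing wine bottle, 74 mm across, 300 mm tall; origin at the middle of its underside; leave alone
- jar: amber glass jar, 80 mm across, 90 mm tall; origin at the middle of its underside; leave alone
- spanner: steel spanner lying on the bench; leave alone
- hammer: hammer lying on the bench; leave alone

How it is judged:
On the way, in this order (a step that is already met when the one before it is completed fails the run):
1. the gauge bears on the rim: needle past 0.8 rad (value of joint needle above 0.8 rad), for 0.3 s.
2. the wheel has been turned through a full turn either way (joint wheel beyond 5.6 or -5.6 rad) with the gauge still bearing (needle past 0.3 rad) ((value of joint wheel above 5.6 rad or value of joint wheel below -5.6 rad) and value of joint needle above 0.3 rad).
At the end, for the whole second after the job is handed in: the plunger's nose rests on the rim's highest spot, more than 94.3 mm from the wheel's axis (crest at 95 mm: within about 9 degrees of it), pressed in so that the needle is past 0.8 rad, and the wheel is at rest (horizontal distance between plunger_tip and wheel_axis above 0.0943 m and value of joint needle above 0.8 rad and velocity of joint wheel between -0.05 and 0.05 rad/s); the robot touches nothing.
It fails at once if the plunger is run out of travel (needle past 5.3 rad) (value of joint needle above 5.3 rad).
It fails at once if the plunger is jammed hard against the rim (over 8 N) (contact force between plunger_c0 and rim_c0 above 8 N or contact force between plunger_c0 and rim_c1 above 8 N or contact force between plunger_c0 and rim_c2 above 8 N).
It fails at once if the bottle, jar, spanner or hammer is pushed out of its place (more than 30 mm) (distance of any of wine, jar, spanner, hammer from where it was at the start of the episode above 0.03 m).
It also fails if it takes over 72 s, if anything falls off the work surface, if the arm or the gripper's body presses on something with over 40 N, if the wrist force passes 120 N, or if a joint passes its speed limit or range.

ROBOT

A 6-joint arm with a two-finger parallel gripper is mounted at the origin on the work surface. World frame = base frame: x ahead of the robot, y to its left, z up, the work surface at z = 0. Lengths are in m, angles in rad, forces in N, time in s.
With the tool pointing down it reaches from about 0.325 to 0.775 m from the base axis. Payload 9.3 kg.
Tool frame: the origin (TCP) lies midway between the tips of the shut fingers; the grasp point (between the pads) lies 19 mm behind it; z points along the fingers, y is the line along which they close (so a half turn about z gives the same grasp; the last joint's range is limited). The gripper opens to 85 mm and grips with 20 to 120 N. Pads are 22 mm wide; open, the fingers measure 114 mm over their backs; the gripper's body (76 mm by 85 mm) begins 54 mm behind the grasp point. The pads swing forward as they close: fully open they stand 13 mm farther back than shut.
Start: joints at [1.179, 0.259, 0.021, 1.334, 0, 1.418], TCP at [0.13, 0.534, 0.208] pointing down, gripper open.
Joint ranges: [-3.04, 3.04], [-0.91, 1.82], [-1.04, 1.36], [-1.92, 1.95], [-1.52, 1.45], [-3.14, 3.14]. Speed limits (rad/s): [2.22, 2.22, 2.79, 3.14, 3.14, 3.14].

INTERFACE

Orientations are given as a unit quaternion [w, x, y, z].
In Python, from plant import state, snapshot, calibration, finish_job, boxes_of gives the robot as it stands. The module is installed in compiled form; this text tells all that it offers.
- The arm moves only by the tool apply_moves, never from a script. Its argument "steps" is a list of rows, each an object of numbers: "wx", "wy", "wz": the turn, a rotation vector about the tool's x, y, z in rad; "dx", "dy", "dz": the shift along the tool's x, y, z in m; "grip": the opening in per cent of the stroke, from 0 (shut) to 100 (fully open). In form: [{"wx": .., "wy": .., "wz": .., "dx": .., "dy": .., "dz": .., "grip": ..}, ...]. A call has 1 to 5 rows; each row is the pose to reach, as a shift and turn from the pose commanded when the call began, along the tool's axes at that moment; what a row does not reach only later rows make up. A row lasts 1/12 s, in which the tool goes at most 41.7 mm and 7.16 degrees, less where a joint would pass 70% of its speed; a pose out of reach is approached as far as the arm can. A call with a gripper value outside its range is refused whole. The fingers move at their own pace and stop on an object; the grip force is fixed at half the most. Time passes only in rows, so rows that repeat a pose let the fingers close. It gives the time, the measured TCP pose, the force, the opening and the grip force at its end, in the units of the state.
- state(): the state, without advancing time (a new reading comes with each control period).
- snapshot(name): name is "scene" or "top" or "wrist"; returns (picture, depth): 420x560x3 uint8, red, green, blue; 420x560 float32, m along the optical axis (not along the pixel's ray), 0 where there is no reading.
- calibration(name): a dict with "mtx" (3x3 intrinsics, pixels), "cam_to_world" (4x4, takes a point from camera to world coordinates); the wrist camera has in their place "T_tool_cam" (4x4, takes a point from camera to tool coordinates, whose origin is the TCP and whose axes are the flange's). Camera axes: x right, y down, z forward; pixel columns grow to the right and rows downward; lengths in m; the calibration is good to about 2 mm. The wrist camera is an equidistant fisheye: a pixel r from the principal point sees the ray r / f radians off the axis. A picture is of the moment at which its call begins: read the wrist's pose just before it. calibration takes no time and is no camera call.
- finish_job(): hands the job in; it is judged then, once.
Trained networks look in the newest picture that a camera, given by its name, has taken for a name from the list of things; names that differ only in an ending like _2 or _b are one class to them, and where a whole thing is asked for, a point or a joint stands for the part that bears it (a point fixed in the world has none). Each returns a list of dicts, best first, with "confidence" (0 to 1); they miss things now and then, are a little off and sometimes report something else, mostly with a low value. They report only what shows in the picture. A call takes as long as a camera call.
- boxes_of(label, camera): "centre" ([x, y, z] in m, in world coordinates, good to about 4 mm: the middle of the surface that is visible of it).
The state is a dict: "time": time; "joint_pos": joint angles; "qd": joint speeds; "joint_torque": joint torques, N m; "eef_pos": TCP position; "orientation": TCP orientation; "ft_force": force on the tool from outside, world axes, zero at the start; "moment": the same for the moment, N m; "grip_width": finger opening in m; "grip_force": force on a finger pad.
Only numpy, scipy, OpenCV 4.12 (cv2) and the standard library are available. Lean on these libraries where they do the work, as an engineer would, in place of code of your own. Each camera call takes 0.05 s, during which the arm holds its last target. There are 200 camera calls.

## Working session

There is one attempt and no reset: what is moved stays moved. The work goes in short steps, Python scripts to look and compute and a tool call to move; the robot and the scene stay as the last step left them, time stands still between calls to the robot, and variables do not carry over. Pictures are saved under pics/ and viewed, at most 10 in all, crops included, and the job is handed in when it is done.

Besides the shell and the picture viewer there is one more tool, called after "Emit:" as name(argument=value, ...) on one line, values as JSON. apply_moves: Moves the arm, as the interface text tells. Its arguments: {"type":"object","properties":{"steps":{"type":"array"}},"required":["steps"]}

```bash
mkdir -p pics
python3 - <<'E'
from plant import *
import cv2,numpy as np
np.set_printoptions(precision=4,suppress=True)
s=state();print(s['time'],s['eef_pos'],s['orientation'],s['grip_width'])
for c in ("top","scene"):
    p,d=snapshot(c);cv2.imwrite(f"pics/{c}0.png",p[:,:,::-1])
    for l in ("stand","wheel","knob_grip","gauge_handle","dial_centre","plunger_tip","wine","jar"):
        r=boxes_of(l,c);print(c,l,[(np.round(q['centre'],4).tolist(),round(q['confidence'],2)) for q in r[:2]])
print(calibration("top"))
E
```

```text
0.0 [0.13   0.5341 0.2073] [-0.0002  0.1191  0.9929 -0.0007] 0.08516649269087827
top stand [([0.5344, -0.0527, 0.0603], 0.74)]
top wheel [([0.5433, -0.1655, 0.0857], 0.64)]
top knob_grip [([0.5434, -0.1638, 0.0869], 0.93)]
top gauge_handle [([0.5265, 0.0525, 0.0869], 0.81), ([0.269, -0.3301, 0.0228], 0.62)]
top dial_centre [([0.5236, 0.0503, 0.0895], 0.79)]
top plunger_tip []
top wine [([0.5565, 0.4575, 0.1899], 0.76)]
top jar [([0.6374, -0.3553, 0.0889], 0.93), ([0.5434, -0.166, 0.0822], 0.63)]
scene stand [([0.5597, -0.0619, 0.0459], 0.6), ([0.6678, -0.3541, 0.0698], 0.52)]
scene wheel [([0.5646, -0.1526, 0.083], 0.58), ([0.2706, -0.3292, 0.0244], 0.45)]
scene knob_grip [([0.5671, -0.1583, 0.0881], 0.64)]
scene gauge_handle [([0.5346, 0.0522, 0.0827], 0.59)]
scene dial_centre [([0.5409, 0.0538, 0.0861], 0.89)]
scene plunger_tip []
scene wine [([0.5932, 0.4594, 0.1694], 0.79), ([0.5372, 0.0589, 0.0846], 0.27)]
scene jar [([0.5965, 0.4616, 0.1695], 0.23)]
{'mtx': array([[482.655 ,   0.    , 285.5374],
       [  0.    , 482.655 , 198.0867],
       [  0.    ,   0.    ,   1.    ]]), 'cam_to_world': array([[-0.0118, -0.9972,  0.0738,  0.3597],
       [-0.9999,  0.0122,  0.0043,  0.0671],
       [-0.0052, -0.0737, -0.9973,  1.6188],
       [ 0.    ,  0.    ,  0.    ,  1.    ]])}
```

View pics/top0.png

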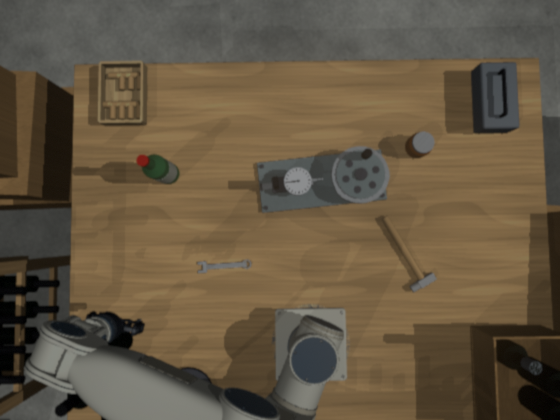

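View pics/scene0.png

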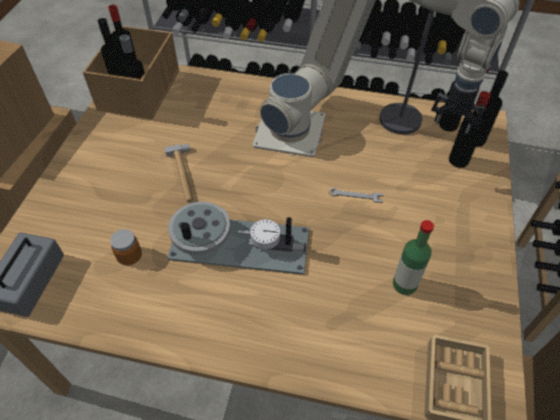

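The top view shows the wheel at (360,174), the knob at (367,154), the dial at (298,181) and the handle near (277,184). The stand's +y is roughly world +y, and the start area is clear. Next I fit the geometry from depth.

```bash
cat > h.py <<'E'
from plant import *
import cv2,numpy as np
from scipy.spatial.transform import Rotation as R
np.set_printoptions(precision=4,suppress=True)
def cloud(c):
    p,d=snapshot(c);k=calibration(c);K=k['mtx'];T=k['cam_to_world']
    v,u=np.mgrid[:420,:560]
    P=np.stack([(u-K[0,2])/K[0,0]*d,(v-K[1,2])/K[1,1]*d,d],-1)
    return p,d,P@T[:3,:3].T+T[:3,3]
def proj(c,X):
    k=calibration(c);T=np.linalg.inv(k['cam_to_world']);q=np.asarray(X)@T[:3,:3].T+T[:3,3]
    q=q@k['mtx'].T;return q[...,:2]/q[...,2:]
def rot(s): w,x,y,z=s['orientation'];return R.from_quat([x,y,z,w])
def goto(pos,ydir=None):
    "shift in tool axes to world pos, and turn so that tool y lies along +-ydir, z down"
    s=state();r=rot(s);d=r.inv().apply(np.array(pos)-s['eef_pos']);out=[d]
    if ydir is not None:
        for sg in (1,-1):
            y=np.array([*ydir,0])*sg/np.linalg.norm(ydir);z=np.array([0,0,-1.]);x=np.cross(y,z)
            out.append((r.inv()*R.from_matrix(np.stack([x,y,z],1))).as_rotvec())
    print('t',s['time'],'shift',*out,'J6',s['joint_pos'][5],'J1',s['joint_pos'][0]);return out
E
python3 - <<'E'
from h import *
from scipy.optimize import least_squares
p,d,W=cloud("top")
near=(abs(W[...,0]-.54)<.18)&(W[...,1]>-.3)&(W[...,1]<.2)&(d>0)
for lo,hi in ((.008,.022),(.075,.093),(.093,.105),(.11,.17)):
    m=near&(W[...,2]>lo)&(W[...,2]<hi);q=W[m];print(lo,m.sum(),q.mean(0),q.min(0),q.max(0))
m=near&(W[...,2]>.075)&(W[...,2]<.1)
n,l,st,ce=cv2.connectedComponentsWithStats(m.astype('uint8'))
for i in range(1,n):
    if st[i,4]>20:
        q=W[l==i];h=cv2.convexHull(q[:,:2].astype('float32'));print(st[i],q.mean(0),cv2.minEnclosingCircle(h))
m=(near&(W[...,2]>.006)).astype('uint8')
q=W[near&(W[...,2]>.008)&(W[...,2]<.022)][:,:2].astype('float32');r=cv2.minAreaRect(q);print(r,cv2.boxPoints(r))
E
```

```text
0.008 2929 [0.5212 0.0119 0.0136] [ 0.3603 -0.294   0.008 ] [0.7182 0.1992 0.022 ]
0.075 2877 [ 0.5391 -0.123   0.0855] [ 0.4547 -0.2593  0.075 ] [0.6356 0.11   0.093 ]
0.093 188 [ 0.5424 -0.1528  0.0959] [ 0.4698 -0.2402  0.093 ] [0.6171 0.1066 0.1044]
0.11 142 [ 0.569  -0.0662  0.1461] [ 0.5053 -0.1943  0.1111] [0.6169 0.1114 0.1624]
[ 332  147   58   57 2444] [ 0.5423 -0.1642  0.0861] ((0.5450681447982788, -0.1651032418012619), 0.09425154328346252)
[284 168  31  28 598] [0.5268 0.0349 0.086 ] ((0.5274635553359985, 0.030105706304311752), 0.04899128898978233)
((0.5394549369812012, -0.0472443550825119), (0.35740864276885986, 0.49302971363067627), 0.11629343032836914) [[ 0.3603  0.1989]
 [ 0.3613 -0.2941]
 [ 0.7187 -0.2934]
 [ 0.7177  0.1996]]
```

Run:
```python
from h import *
goto([.52,.10,.27],[-.092,.996])
print(calibration("wrist"), state()['ft_force'])
```

```text
t 0.95 shift [-0.4816 -0.3298 -0.062 ] [ 0.     -0.     -0.3309] [-0.     -0.      2.8107] J6 1.4182191496563703 J1 1.1794138318465437
{'mtx': array([[325.1923,   0.    , 279.9727],
       [  0.    , 325.1923, 206.006 ],
       [  0.    ,   0.    ,   1.    ]]), 'T_tool_cam': array([[-0.0002, -0.9517, -0.3072,  0.0774],
       [ 1.    , -0.0007,  0.0016, -0.0001],
       [-0.0017, -0.3072,  0.9517, -0.1659],
       [ 0.    ,  0.    ,  0.    ,  1.    ]])} [ 0.0977  0.3917 -0.076 ]
```

Emit:
apply_moves(steps=[{"dx": -0.16, "dy": -0.11, "dz": -0.02, "grip": 70}, {"dx": -0.16, "dy": -0.11, "dz": -0.02, "grip": 70}, {"dx": -0.16, "dy": -0.11, "dz": -0.02, "grip": 70}, {"dx": -0.16, "dy": -0.11, "dz": -0.02, "grip": 70}, {"dx": -0.16, "dy": -0.11, "dz": -0.02, "grip": 70}])

```text
schema error: expected keys wx, wy, wz, dx, dy, dz, grip
```

Emit:
apply_moves(steps=[{"dx": -0.16, "dy": -0.11, "dz": -0.02, "grip": 70}, {"dx": -0.16, "dy": -0.11, "dz": -0.02, "grip": 70}, {"dx": -0.16, "dy": -0.11, "dz": -0.02, "grip": 70}, {"dx": -0.16, "dy": -0.11, "dz": -0.02, "grip": 70}, {"dx": -0.16, "dy": -0.11, "dz": -0.02, "grip": 70}])

```text
schema error: expected keys wx, wy, wz, dx, dy, dz, grip
```

Emit:
apply_moves(steps=[{"dx": -0.16, "dy": -0.11, "dz": -0.02, "wz": -0.331, "grip": 70}, {"dx": -0.16, "dy": -0.11, "dz": -0.02, "wz": -0.331, "grip": 70}, {"dx": -0.16, "dy": -0.11, "dz": -0.02, "wz": -0.331, "grip": 70}, {"dx": -0.16, "dy": -0.11, "dz": -0.02, "wz": -0.331, "grip": 70}, {"dx": -0.16, "dy": -0.11, "dz": -0.02, "wz": -0.331, "grip": 70}])

```text
schema error: expected keys wx, wy, wz, dx, dy, dz, grip
```

Emit:
apply_moves(steps=[{"wx": 0, "wy": 0, "wz": 0, "dx": -0.16, "dy": -0.11, "dz": -0.02, "grip": 70}, {"wx": 0, "wy": 0, "wz": 0, "dx": -0.16, "dy": -0.11, "dz": -0.02, "grip": 70}, {"wx": 0, "wy": 0, "wz": 0, "dx": -0.16, "dy": -0.11, "dz": -0.02, "grip": 70}, {"wx": 0, "wy": 0, "wz": 0, "dx": -0.16, "dy": -0.11, "dz": -0.02, "grip": 70}, {"wx": 0, "wy": 0, "wz": 0, "dx": -0.16, "dy": -0.11, "dz": -0.02, "grip": 70}])

```text
time: 1.37
eef_pos: [0.2609, 0.3875, 0.2285]
orientation: [0.0, 0.119, 0.993, 0.0]
ft_force: [0.8, 0.4, -0.3]
grip_width: 0.0595
grip_force: 0.0
```

Emit:
apply_moves(steps=[{"wx": 0, "wy": 0, "wz": 0, "dx": -0.16, "dy": -0.11, "dz": -0.02, "grip": 70}, {"wx": 0, "wy": 0, "wz": 0, "dx": -0.16, "dy": -0.11, "dz": -0.02, "grip": 70}, {"wx": 0, "wy": 0, "wz": 0, "dx": -0.16, "dy": -0.11, "dz": -0.02, "grip": 70}, {"wx": 0, "wy": 0, "wz": 0, "dx": -0.16, "dy": -0.11, "dz": -0.02, "grip": 70}, {"wx": 0, "wy": 0, "wz": 0, "dx": -0.16, "dy": -0.11, "dz": -0.02, "grip": 70}])

```text
time: 1.78
eef_pos: [0.3908, 0.2425, 0.2485]
orientation: [0.001, 0.12, 0.993, 0.0]
ft_force: [0.4, 0.3, 0.2]
grip_width: 0.0597
grip_force: 0.0
```

Emit:
apply_moves(steps=[{"wx": 0, "wy": 0, "wz": -0.331, "dx": -0.16, "dy": -0.11, "dz": -0.02, "grip": 70}, {"wx": 0, "wy": 0, "wz": -0.331, "dx": -0.16, "dy": -0.11, "dz": -0.02, "grip": 70}, {"wx": 0, "wy": 0, "wz": -0.331, "dx": -0.16, "dy": -0.11, "dz": -0.02, "grip": 70}, {"wx": 0, "wy": 0, "wz": -0.331, "dx": -0.16, "dy": -0.11, "dz": -0.02, "grip": 70}, {"wx": 0, "wy": 0, "wz": -0.331, "dx": -0.16, "dy": -0.11, "dz": -0.02, "grip": 70}])

```text
time: 2.2
eef_pos: [0.5196, 0.0981, 0.2683]
orientation: [0.0, -0.046, 0.999, -0.0]
ft_force: [0.0, 1.2, 0.4]
grip_width: 0.0598
grip_force: 0.0
```

```bash
cat >> h.py <<'E'
def ortho(cam,z,c,half,ppm):
    "picture resampled on the plane z: columns grow with -y, rows with -x (like the top view); c=(x,y) centre"
    s=state();p,d=snapshot(cam);k=calibration(cam)
    n=int(2*half*ppm);v,u=np.mgrid[:n,:n]
    X=np.stack([c[0]+half-v/ppm,c[1]+half-u/ppm,np.full(u.shape,z)],-1).reshape(-1,3)
    if cam=="wrist":
        T=np.eye(4);T[:3,:3]=rot(s).as_matrix();T[:3,3]=s['eef_pos'];T=np.linalg.inv(T@k['T_tool_cam'])
        q=X@T[:3,:3].T+T[:3,3];uv=cv2.fisheye.projectPoints(q[:,None],np.zeros(3),np.zeros(3),k['mtx'],np.zeros(4))[0]
    else: uv=proj(cam,X)
    uv=uv.reshape(n,n,2).astype('float32')
    return cv2.remap(p,uv[...,0],uv[...,1],cv2.INTER_LINEAR),p
E
python3 - <<'E'
from h import *
o,p=ortho("wrist",.087,(.535,-.035),.2,1400)
cv2.imwrite("pics/o1.png",o[:,:,::-1]);cv2.imwrite("pics/w1.png",p[:,:,::-1])
for l in ("gauge_handle","dial_centre","knob_grip","wheel"):
    print(l,[(q['centre'],q['confidence']) for q in boxes_of(l,"wrist")[:2]])
E
```

```text
gauge_handle [([0.523, 0.0521, 0.0868], 0.56)]
dial_centre []
knob_grip [([0.5472, -0.1475, 0.09], 0.88)]
wheel []
```

View pics/o1.png

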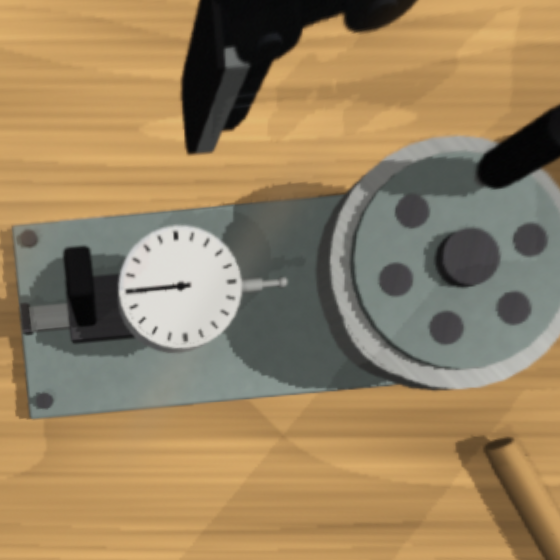

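The wrist ortho view shows the dial at (180,287), needle pointing at the handle, the handle at about (78,280), the plunger nose at (284,282) and the hub centre near (457,261). That puts the axis at about (0.5486,-0.166), the dial at (0.530,0.036) and the handle at about (0.523,0.106). I descend on the handle.

Emit:
apply_moves(steps=[{"wx": 0, "wy": 0, "wz": 0, "dx": -0.004, "dy": 0.0075, "dz": 0.04, "grip": 70}, {"wx": 0, "wy": 0, "wz": 0, "dx": -0.004, "dy": 0.0075, "dz": 0.08, "grip": 70}, {"wx": 0, "wy": 0, "wz": 0, "dx": -0.004, "dy": 0.0075, "dz": 0.115, "grip": 70}, {"wx": 0, "wy": 0, "wz": 0, "dx": -0.004, "dy": 0.0075, "dz": 0.14, "grip": 70}, {"wx": 0, "wy": 0, "wz": 0, "dx": -0.004, "dy": 0.0075, "dz": 0.16, "grip": 70}])

```text
time: 2.87
eef_pos: [0.5196, 0.1094, 0.106]
orientation: [-0.001, -0.047, 0.999, 0.0]
ft_force: [-0.4, 0.5, 0.7]
grip_width: 0.0597
grip_force: 0.0
```

Emit:
apply_moves(steps=[{"wx": 0, "wy": 0, "wz": 0, "dx": 0, "dy": 0, "dz": 0, "grip": 10}, {"wx": 0, "wy": 0, "wz": 0, "dx": 0, "dy": 0, "dz": 0, "grip": 10}, {"wx": 0, "wy": 0, "wz": 0, "dx": 0, "dy": 0, "dz": 0, "grip": 10}, {"wx": 0, "wy": 0, "wz": 0, "dx": 0, "dy": 0, "dz": 0, "grip": 10}, {"wx": 0, "wy": 0, "wz": 0, "dx": 0, "dy": 0, "dz": 0, "grip": 10}])

```text
time: 3.28
eef_pos: [0.5223, 0.108, 0.1101]
orientation: [0.001, -0.046, 0.999, -0.0]
ft_force: [-2.8, -2.6, 6.9]
grip_width: 0.0142
grip_force: 59.5
```

Emit:
apply_moves(steps=[{"wx": 0, "wy": 0, "wz": 0, "dx": 0, "dy": -0.004, "dz": 0, "grip": 10}, {"wx": 0, "wy": 0, "wz": 0, "dx": 0, "dy": -0.009, "dz": 0, "grip": 10}, {"wx": 0, "wy": 0, "wz": 0, "dx": 0, "dy": -0.014, "dz": 0, "grip": 10}, {"wx": 0, "wy": 0, "wz": 0, "dx": 0, "dy": -0.018, "dz": 0, "grip": 10}, {"wx": 0, "wy": 0, "wz": 0, "dx": 0, "dy": -0.02, "dz": 0, "grip": 10}])

```text
time: 3.7
eef_pos: [0.5241, 0.0895, 0.1101]
orientation: [0.001, -0.047, 0.999, 0.002]
ft_force: [-2.6, 8.5, 7.0]
grip_width: 0.0146
grip_force: 59.6
```

Run:
```python
from h import *
a,_=ortho("wrist",.087,(.535,-.035),.15,1400)
b,_=ortho("top",.087,(.535,-.035),.15,1400)
cv2.imwrite("pics/o2.png",np.hstack([a[:,:,::-1],b[:,:,::-1]])[:, :800])
```

```text
(no output)
```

View pics/o2.png

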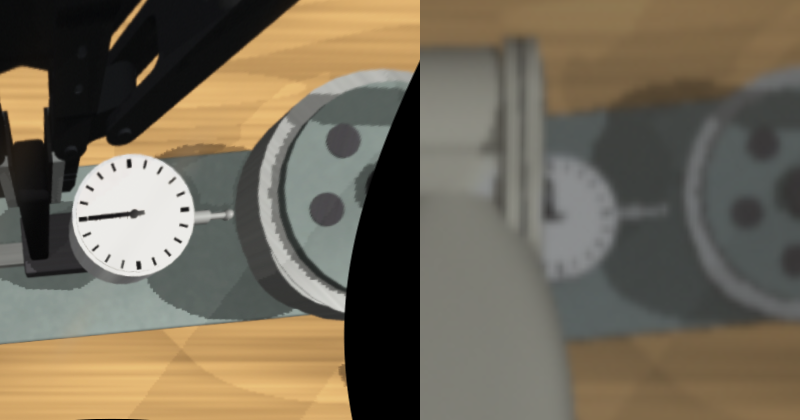

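The left panel shows the dial at (133,215), needle still at zero, and the nose at (234,214) about 10 mm short of the rim. I'll write a needle reader and go closer.

```bash
cat >> h.py <<'E'
YD=np.array([-.0906,.9959])          # stand y in the world
def needle(cam="wrist",c=(.531,.02),save=None):
    ppm=4000;half=.065;o,_=ortho(cam,.088,c,half,ppm);g=cv2.cvtColor(o,cv2.COLOR_RGB2GRAY)
    hsv=cv2.cvtColor(o,cv2.COLOR_RGB2HSV);w=((hsv[...,1]<45)&(g>.72*np.percentile(g,97))).astype('uint8')
    w=cv2.morphologyEx(w,cv2.MORPH_OPEN,np.ones((9,9)))
    n,l,st,ce=cv2.connectedComponentsWithStats(w);i=1+np.argmax(st[1:,4])
    hull=cv2.convexHull(np.argwhere(l==i)[:,::-1].astype('int32'));(u,v),r=cv2.minEnclosingCircle(hull)
    th=np.arange(0,2*np.pi,.02);rr=np.arange(.013,.031,.0005)*ppm   # clockwise from stand +y
    a0=np.arctan2(YD[0],YD[1])                                       # +y is left, x is up in the picture
    A=th+a0;m=cv2.remap(g,(u-np.cos(A)[:,None]*rr).astype('float32'),(v-np.sin(A)[:,None]*rr).astype('float32'),cv2.INTER_LINEAR).astype(float)
    s=np.median(m)-m.mean(1);k=np.exp(1j*th);b=np.argmax(s);wt=np.clip(s-.5*s[b],0,None)*(np.cos(th-th[b])>.9)
    if save: cv2.imwrite(save,o[:,:,::-1])
    x,y=c[0]+half-v/ppm,c[1]+half-u/ppm
    print('t %.2f needle %.2f contrast %.0f dial (%.4f %.4f) r %.4f'%(state()['time'],np.angle((wt*k).sum())%(2*np.pi),s[b],x,y,r/ppm))
E
python3 -c "
from h import *
needle()"
```

```text
t 3.85 needle 0.07 contrast 202 dial (0.5314 0.0103) r 0.0533
```

Emit:
apply_moves(steps=[{"wx": 0, "wy": 0, "wz": 0, "dx": 0, "dy": -0.003, "dz": 0, "grip": 10}, {"wx": 0, "wy": 0, "wz": 0, "dx": 0, "dy": -0.006, "dz": 0, "grip": 10}, {"wx": 0, "wy": 0, "wz": 0, "dx": 0, "dy": -0.008, "dz": 0, "grip": 10}, {"wx": 0, "wy": 0, "wz": 0, "dx": 0, "dy": -0.008, "dz": 0, "grip": 10}])

```text
time: 4.18
eef_pos: [0.5248, 0.0814, 0.1101]
orientation: [0.001, -0.047, 0.999, 0.001]
ft_force: [-3.5, 6.8, 7.0]
grip_width: 0.0145
grip_force: 59.6
```

```bash
python3 -c "
from h import *
needle(c=(.531,.012))"
```

```text
t 4.23 needle 0.07 contrast 202 dial (0.5321 0.0024) r 0.0534
```

```bash
sed -i "s/    w=cv2.morphologyEx(w,cv2.MORPH_OPEN,np.ones((9,9)))/    E=lambda k:cv2.getStructuringElement(cv2.MORPH_ELLIPSE,(k,k));w=cv2.morphologyEx(cv2.morphologyEx(w,cv2.MORPH_CLOSE,E(25)),cv2.MORPH_OPEN,E(121))/" h.py; python3 -c "
from h import *
needle(c=(.531,.012),save='pics/n1.png')"
```

```text
t 4.28 needle 0.02 contrast 214 dial (0.5322 0.0122) r 0.0438
```

View pics/n1.png

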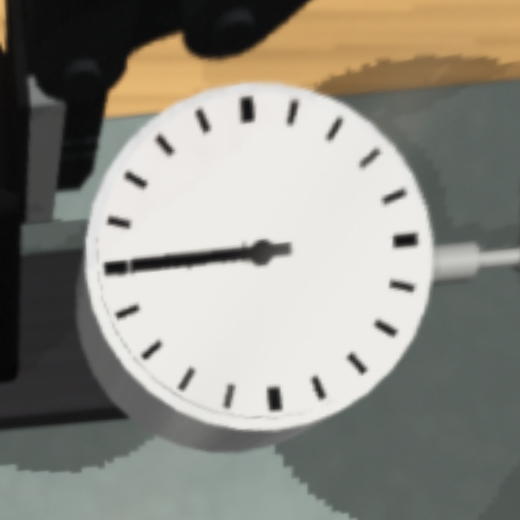

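The view shows the dial centred at (262,252), its needle at zero, and the reader works. Now I go on in small steps.

Emit:
apply_moves(steps=[{"wx": 0, "wy": 0, "wz": 0, "dx": 0, "dy": -0.001, "dz": 0, "grip": 10}, {"wx": 0, "wy": 0, "wz": 0, "dx": 0, "dy": -0.002, "dz": 0, "grip": 10}, {"wx": 0, "wy": 0, "wz": 0, "dx": 0, "dy": -0.003, "dz": 0, "grip": 10}, {"wx": 0, "wy": 0, "wz": 0, "dx": 0, "dy": -0.003, "dz": 0, "grip": 10}])

```text
time: 4.62
eef_pos: [0.5251, 0.0787, 0.1101]
orientation: [0.002, -0.047, 0.999, 0.001]
ft_force: [-2.6, 7.2, 7.2]
grip_width: 0.0141
grip_force: 59.6
```

```bash
python3 -c "
from h import *
needle(c=(.531,.008))"
```

```text
t 4.67 needle 0.03 contrast 214 dial (0.5324 0.0095) r 0.0438
```

Emit:
apply_moves(steps=[{"wx": 0, "wy": 0, "wz": 0, "dx": 0, "dy": -0.001, "dz": 0, "grip": 10}, {"wx": 0, "wy": 0, "wz": 0, "dx": 0, "dy": -0.002, "dz": 0, "grip": 10}, {"wx": 0, "wy": 0, "wz": 0, "dx": 0, "dy": -0.003, "dz": 0, "grip": 10}, {"wx": 0, "wy": 0, "wz": 0, "dx": 0, "dy": -0.003, "dz": 0, "grip": 10}])

```text
time: 5.0
eef_pos: [0.5253, 0.076, 0.11]
orientation: [0.001, -0.047, 0.999, 0.002]
ft_force: [-2.8, 8.9, 7.2]
grip_width: 0.0144
grip_force: 59.6
```

```bash
python3 -c "
from h import *
needle(c=(.531,.005))"
```

```text
t 5.05 needle 1.80 contrast 210 dial (0.5326 0.0067) r 0.0438
```

Emit:
apply_moves(steps=[{"wx": 0, "wy": 0, "wz": 0, "dx": 0, "dy": -0.0008, "dz": 0, "grip": 10}, {"wx": 0, "wy": 0, "wz": 0, "dx": 0, "dy": -0.0008, "dz": 0, "grip": 10}, {"wx": 0, "wy": 0, "wz": 0, "dx": 0, "dy": -0.0008, "dz": 0, "grip": 10}])

```text
time: 5.3
eef_pos: [0.5254, 0.0753, 0.1101]
orientation: [0.002, -0.047, 0.999, 0.002]
ft_force: [-3.3, 8.9, 7.1]
grip_width: 0.0147
grip_force: 59.6
```

```bash
python3 -c "
from h import *
needle(c=(.531,.005))
s=state();print(s['eef_pos'],s['joint_pos'])"
```

```text
t 5.35 needle 2.24 contrast 186 dial (0.5328 0.0060) r 0.0438
[0.5254 0.0753 0.1101] [-0.018   0.2721 -0.216   1.0799  0.0035 -0.1116]
```

Emit:
apply_moves(steps=[{"wx": 0, "wy": 0, "wz": 0, "dx": 0, "dy": 0, "dz": 0, "grip": 60}, {"wx": 0, "wy": 0, "wz": 0, "dx": 0, "dy": 0, "dz": 0, "grip": 60}, {"wx": 0, "wy": 0, "wz": 0, "dx": 0, "dy": 0, "dz": 0, "grip": 60}, {"wx": 0, "wy": 0, "wz": 0, "dx": 0, "dy": 0, "dz": -0.02, "grip": 60}, {"wx": 0, "wy": 0, "wz": 0, "dx": 0, "dy": 0, "dz": -0.06, "grip": 60}])

```text
time: 5.77
eef_pos: [0.5228, 0.0732, 0.1652]
orientation: [-0.004, -0.046, 0.999, 0.0]
ft_force: [1.2, -0.3, 0.7]
grip_width: 0.0512
grip_force: 0.0
```

Emit:
apply_moves(steps=[{"wx": 0, "wy": 0, "wz": 0, "dx": 0, "dy": 0, "dz": -0.04, "grip": 70}, {"wx": 0, "wy": 0, "wz": 0, "dx": -0.01, "dy": -0.03, "dz": -0.07, "grip": 70}, {"wx": 0, "wy": 0, "wz": 0, "dx": -0.02, "dy": -0.06, "dz": -0.09, "grip": 70}, {"wx": 0, "wy": 0, "wz": 0, "dx": -0.025, "dy": -0.095, "dz": -0.1, "grip": 70}, {"wx": 0, "wy": 0, "wz": 0, "dx": -0.03, "dy": -0.13, "dz": -0.1, "grip": 70}])

```text
time: 6.18
eef_pos: [0.568, -0.0548, 0.2713]
orientation: [0.003, -0.047, 0.999, -0.001]
ft_force: [1.1, -0.1, -1.3]
grip_width: 0.0594
grip_force: 0.0
```

Emit:
apply_moves(steps=[{"wx": 0, "wy": 0, "wz": 0, "dx": -0.01, "dy": -0.04, "dz": 0, "grip": 70}, {"wx": 0, "wy": 0, "wz": 0, "dx": -0.016, "dy": -0.08, "dz": 0, "grip": 70}, {"wx": 0, "wy": 0, "wz": 0, "dx": -0.02, "dy": -0.11, "dz": 0, "grip": 70}, {"wx": 0, "wy": 0, "wz": 0, "dx": -0.02, "dy": -0.13, "dz": 0, "grip": 70}, {"wx": 0, "wy": 0, "wz": 0, "dx": -0.02, "dy": -0.13, "dz": 0, "grip": 70}])

```text
time: 6.6
eef_pos: [0.5989, -0.1853, 0.2669]
orientation: [-0.001, -0.044, 0.999, -0.0]
ft_force: [0.3, -0.8, 0.4]
grip_width: 0.0599
grip_force: 0.0
```

Run:
```python
from h import *
needle("top",c=(.531,.005));needle("scene",c=(.531,.005));needle("wrist",c=(.531,.005))
o,p=ortho("wrist",.126,(.56,-.12),.15,1800)
cv2.imwrite("pics/o3.png",o[:,:,::-1]); s=state();print(s['eef_pos'],s['orientation'])
print([(q['centre'],q['confidence']) for q in boxes_of("knob_grip","wrist")[:2]])
```

```text
t 6.65 needle 2.22 contrast 39 dial (0.5315 0.0041) r 0.0456
t 6.70 needle 2.23 contrast 70 dial (0.5321 0.0079) r 0.0453
t 6.75 needle 2.18 contrast 171 dial (0.5335 0.0048) r 0.0443
[ 0.5985 -0.1802  0.2682] [ 0.0001 -0.0462  0.9989  0.    ]
[([0.5483, -0.1646, 0.0916], 0.92)]
```

View pics/o3.png

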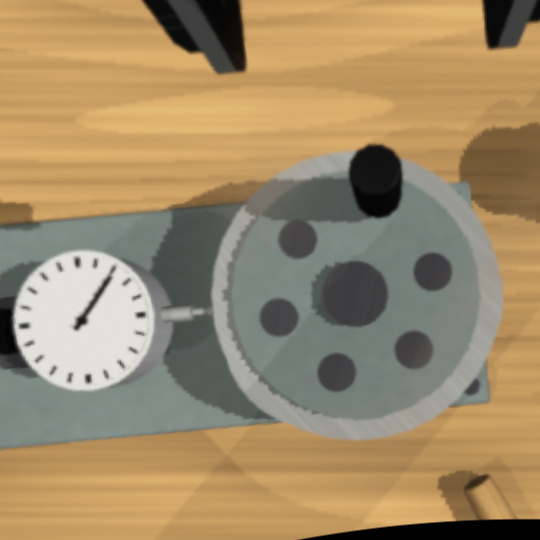

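The view shows the knob top at (376,172), the boss at (355,293) and the dial at (84,320), with the needle at about 2.2. So the axis is about (0.549,-0.1655) and the knob about (0.607,-0.180). I grip it.

Emit:
apply_moves(steps=[{"wx": 0, "wy": 0, "wz": 0, "dx": -0.0086, "dy": -0.001, "dz": 0.04, "grip": 70}, {"wx": 0, "wy": 0, "wz": 0, "dx": -0.0086, "dy": -0.001, "dz": 0.08, "grip": 70}, {"wx": 0, "wy": 0, "wz": 0, "dx": -0.0086, "dy": -0.001, "dz": 0.115, "grip": 70}, {"wx": 0, "wy": 0, "wz": 0, "dx": -0.0086, "dy": -0.001, "dz": 0.14, "grip": 70}, {"wx": 0, "wy": 0, "wz": 0, "dx": -0.0086, "dy": -0.001, "dz": 0.158, "grip": 70}])

```text
time: 7.27
eef_pos: [0.6062, -0.1791, 0.1076]
orientation: [-0.001, -0.047, 0.999, 0.001]
ft_force: [-0.5, -0.2, -0.4]
grip_width: 0.06
grip_force: 0.0
```

Emit:
apply_moves(steps=[{"wx": 0, "wy": 0, "wz": 0, "dx": 0, "dy": 0, "dz": 0, "grip": 20}, {"wx": 0, "wy": 0, "wz": 0, "dx": 0, "dy": 0, "dz": 0, "grip": 20}, {"wx": 0, "wy": 0, "wz": 0, "dx": 0, "dy": 0, "dz": 0, "grip": 20}, {"wx": 0, "wy": 0, "wz": 0, "dx": 0, "dy": 0, "dz": 0, "grip": 20}, {"wx": 0, "wy": 0, "wz": 0, "dx": 0, "dy": 0, "dz": 0, "grip": 20}])

```text
time: 7.68
eef_pos: [0.6076, -0.1806, 0.1117]
orientation: [0.001, -0.046, 0.999, -0.0]
ft_force: [-3.5, 5.7, 5.4]
grip_width: 0.0261
grip_force: 59.8
```

```bash
cat >> h.py <<'E'
AX=np.array([.549,-.1655])
def arc(step,n,nxt=1):
    "rows of tool shifts carrying the gripped knob round by step deg in n rows; prints the wheel angle now"
    needle("wrist",c=(.531,.005))
    s=state();r=rot(s);v=s['eef_pos'][:2]-AX;a=np.arctan2(v[1],v[0])
    print('wheel %.1f deg  radius %.4f z %.4f F'%(np.degrees(a+np.arctan2(YD[0],YD[1])*1)%360-360,np.hypot(*v),s['eef_pos'][2]),s['ft_force'],s['grip_width'])
    for i in range(1,n+1):
        b=a+np.radians(step*i/n);t=np.array([*(AX+.06*np.array([np.cos(b),np.sin(b)])),.110])
        print(np.round(r.inv().apply(t-s['eef_pos']),4)[:2].tolist(),end=' ')
E
python3 -c "
from h import *
arc(-20,4)"
```

```text
t 7.73 needle 2.12 contrast 200 dial (0.5337 0.0037) r 0.0443
wheel -19.6 deg  radius 0.0605 z 0.1117 F [-3.0243  4.9552  5.7763] 0.025945022809856378
[0.0025, -0.0047] [0.0049, -0.0093] [0.0077, -0.0138] [0.0108, -0.0179]
```

Run:
```python
from h import *
r=rot(state()).inv();P=lambda a:np.array([.06*np.cos(a),.06*np.sin(a),0])
for k in range(18):
    a=np.radians(-14.4-20*k)
    print(k,*[(r.apply(P(a-np.radians(5*i))-P(a))[:2]*1000).round(1).tolist() for i in (1,2,3,4)])
```

```text
0 [2.0, -4.8] [4.4, -9.5] [7.2, -13.9] [10.3, -18.1]
1 [3.5, -3.9] [7.4, -7.4] [11.5, -10.6] [15.9, -13.5]
2 [4.6, -2.4] [9.5, -4.5] [14.4, -6.1] [19.5, -7.2]
3 [5.2, -0.7] [10.4, -1.0] [15.6, -0.8] [20.8, -0.1]
4 [5.1, 1.1] [10.1, 2.7] [15.0, 4.6] [19.6, 7.0]
5 [4.4, 2.8] [8.6, 6.0] [12.5, 9.5] [16.0, 13.3]
6 [3.2, 4.1] [6.0, 8.5] [8.5, 13.2] [10.5, 18.0]
7 [1.6, 5.0] [2.8, 10.1] [3.5, 15.3] [3.7, 20.5]
8 [-0.2, 5.2] [-0.9, 10.4] [-2.0, 15.5] [-3.5, 20.5]
9 [-2.0, 4.8] [-4.4, 9.5] [-7.2, 13.9] [-10.3, 18.1]
10 [-3.5, 3.9] [-7.4, 7.4] [-11.5, 10.6] [-15.9, 13.5]
11 [-4.6, 2.4] [-9.5, 4.5] [-14.4, 6.1] [-19.5, 7.2]
12 [-5.2, 0.7] [-10.4, 1.0] [-15.6, 0.8] [-20.8, 0.1]
13 [-5.1, -1.1] [-10.1, -2.7] [-15.0, -4.6] [-19.6, -7.0]
14 [-4.4, -2.8] [-8.6, -6.0] [-12.5, -9.5] [-16.0, -13.3]
15 [-3.2, -4.1] [-6.0, -8.5] [-8.5, -13.2] [-10.5, -18.0]
16 [-1.6, -5.0] [-2.8, -10.1] [-3.5, -15.3] [-3.7, -20.5]
17 [0.2, -5.2] [0.9, -10.4] [2.0, -15.5] [3.5, -20.5]
```

Emit:
apply_moves(steps=[{"wx": 0, "wy": 0, "wz": 0, "dx": 0.002, "dy": -0.0048, "dz": 0, "grip": 20}, {"wx": 0, "wy": 0, "wz": 0, "dx": 0.0044, "dy": -0.0095, "dz": 0, "grip": 20}, {"wx": 0, "wy": 0, "wz": 0, "dx": 0.0072, "dy": -0.0139, "dz": 0, "grip": 20}, {"wx": 0, "wy": 0, "wz": 0, "dx": 0.0103, "dy": -0.0181, "dz": 0, "grip": 20}, {"wx": 0, "wy": 0, "wz": 0, "dx": 0.0103, "dy": -0.0181, "dz": 0, "grip": 20}])

```text
time: 8.15
eef_pos: [0.5985, -0.2001, 0.1118]
orientation: [0.001, -0.046, 0.999, -0.0]
ft_force: [-5.2, 4.3, 5.8]
grip_width: 0.026
grip_force: 60.2
```

```bash
python3 -c "
from h import *
arc(-20,1)"
```

```text
t 8.20 needle 6.04 contrast 213 dial (0.5340 0.0011) r 0.0433
wheel -40.1 deg  radius 0.0604 z 0.1117 F [-5.7366  2.8318  5.8844] 0.025837298028321524
[0.0163, -0.0131]
```

Emit:
apply_moves(steps=[{"wx": 0, "wy": 0, "wz": 0, "dx": 0.0035, "dy": -0.0039, "dz": 0, "grip": 20}, {"wx": 0, "wy": 0, "wz": 0, "dx": 0.0074, "dy": -0.0074, "dz": 0, "grip": 20}, {"wx": 0, "wy": 0, "wz": 0, "dx": 0.0115, "dy": -0.0106, "dz": 0, "grip": 20}, {"wx": 0, "wy": 0, "wz": 0, "dx": 0.0159, "dy": -0.0135, "dz": 0, "grip": 20}, {"wx": 0, "wy": 0, "wz": 0, "dx": 0.0159, "dy": -0.0135, "dz": 0, "grip": 20}])

```text
time: 8.62
eef_pos: [0.5839, -0.2144, 0.1117]
orientation: [0.001, -0.046, 0.999, 0.0]
ft_force: [-3.7, 6.2, 5.6]
grip_width: 0.0257
grip_force: 60.2
```

```bash
python3 -c "
from h import *
arc(-20,1)"
```

```text
t 8.67 needle 6.12 contrast 239 dial (0.5364 -0.0057) r 0.0417
wheel -59.7 deg  radius 0.0601 z 0.1117 F [-5.3066  4.9736  6.2445] 0.02583417949069938
[0.0196, -0.0071]
```

The wrist readings look odd, as the dial's position has shifted. I compare the cameras.

```bash
python3 -c "
from h import *
for c in ('wrist','top','scene'): needle(c,c=(.531,.005),save='pics/q_%s.png'%c)
cv2.imwrite('pics/q.png',cv2.resize(np.hstack([cv2.imread('pics/q_%s.png'%c) for c in ('wrist','top','scene')]),(780,260)))
"
```

```text
t 8.72 needle 6.09 contrast 239 dial (0.5365 -0.0057) r 0.0416
t 8.77 needle 4.26 contrast 45 dial (0.5303 0.0042) r 0.0445
t 8.82 needle 4.21 contrast 67 dial (0.5308 0.0082) r 0.0449
```

View pics/q.png

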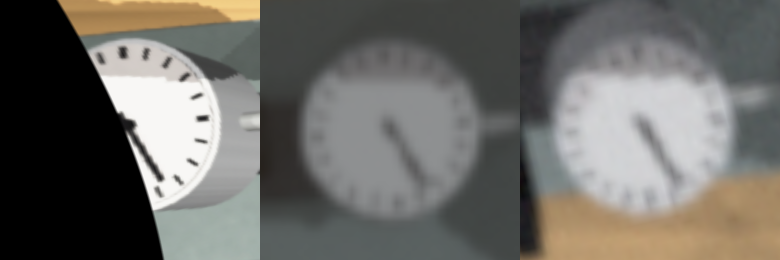

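The wrist camera's field edge cuts off the dial, but top and scene agree on a needle of about 4.2 at wheel -60°. That is already close to the high crest (2.2 + 2.1). I carry on round in 40° calls, reading the needle with top and scene.

```bash
sed -i 's/    needle("wrist",c=(.531,.005))/    needle("top",c=(.531,.005));needle("scene",c=(.531,.005))/' h.py
python3 - <<'E'
from h import *
r=rot(state()).inv();P=lambda a:np.array([.06*np.cos(a),.06*np.sin(a),0])
for k in range(9):
    a=np.radians(-54.4-40*k)
    print(k,*[(r.apply(P(a-np.radians(8*i))-P(a))[:2]).round(4).tolist() for i in (1,2,3,4,5)])
E
```

```text
0 [0.0075, -0.0037] [0.0155, -0.0063] [0.0237, -0.0078] [0.0321, -0.0082] [0.0404, -0.0073]
1 [0.0081, 0.002] [0.0159, 0.0051] [0.0232, 0.0092] [0.0298, 0.0143] [0.0357, 0.0203]
2 [0.005, 0.0067] [0.0089, 0.0141] [0.0118, 0.022] [0.0136, 0.0301] [0.0142, 0.0385]
3 [-0.0005, 0.0084] [-0.0022, 0.0166] [-0.0051, 0.0244] [-0.0089, 0.0318] [-0.0138, 0.0386]
4 [-0.0058, 0.0061] [-0.0124, 0.0112] [-0.0196, 0.0155] [-0.0273, 0.0186] [-0.0354, 0.0207]
5 [-0.0083, 0.0009] [-0.0167, 0.0007] [-0.0249, -0.0007] [-0.0329, -0.0033] [-0.0405, -0.0069]
6 [-0.007, -0.0046] [-0.0132, -0.0102] [-0.0186, -0.0166] [-0.0231, -0.0237] [-0.0265, -0.0313]
7 [-0.0023, -0.008] [-0.0036, -0.0163] [-0.0036, -0.0247] [-0.0025, -0.033] [-0.0002, -0.041]
8 [0.0034, -0.0077] [0.0078, -0.0148] [0.0131, -0.0212] [0.0193, -0.0269] [0.0262, -0.0316]
```

Emit:
apply_moves(steps=[{"wx": 0, "wy": 0, "wz": 0, "dx": 0.0075, "dy": -0.0037, "dz": 0, "grip": 20}, {"wx": 0, "wy": 0, "wz": 0, "dx": 0.0155, "dy": -0.0063, "dz": 0, "grip": 20}, {"wx": 0, "wy": 0, "wz": 0, "dx": 0.0237, "dy": -0.0078, "dz": 0, "grip": 20}, {"wx": 0, "wy": 0, "wz": 0, "dx": 0.0321, "dy": -0.0082, "dz": 0, "grip": 20}, {"wx": 0, "wy": 0, "wz": 0, "dx": 0.0404, "dy": -0.0073, "dz": 0, "grip": 20}])

```text
time: 9.23
eef_pos: [0.5464, -0.2252, 0.1117]
orientation: [0.003, -0.047, 0.999, 0.0]
ft_force: [7.0, 9.5, 2.4]
grip_width: 0.0257
grip_force: 59.9
```

```bash
python3 -c "
from h import *
arc(-20,1)"
```

```text
t 9.28 needle 1.75 contrast 35 dial (0.5128 0.0051) r 0.0370
t 9.33 needle 1.83 contrast 54 dial (0.5086 0.0113) r 0.0309
wheel -99.7 deg  radius 0.0597 z 0.1117 F [-3.8025  7.6699  5.8216] 0.025803260908575865
[0.0197, 0.0067]
```

Emit:
apply_moves(steps=[{"wx": 0, "wy": 0, "wz": 0, "dx": 0.0081, "dy": 0.002, "dz": 0, "grip": 20}, {"wx": 0, "wy": 0, "wz": 0, "dx": 0.0159, "dy": 0.0051, "dz": 0, "grip": 20}, {"wx": 0, "wy": 0, "wz": 0, "dx": 0.0232, "dy": 0.0092, "dz": 0, "grip": 20}, {"wx": 0, "wy": 0, "wz": 0, "dx": 0.0298, "dy": 0.0143, "dz": 0, "grip": 20}, {"wx": 0, "wy": 0, "wz": 0, "dx": 0.0357, "dy": 0.0203, "dz": 0, "grip": 20}])

```text
time: 9.75
eef_pos: [0.5095, -0.2098, 0.1118]
orientation: [0.003, -0.046, 0.999, -0.001]
ft_force: [8.2, -1.7, -1.0]
grip_width: 0.0261
grip_force: 59.9
```

```bash
python3 -c "
from h import *
arc(-20,1)"
```

```text
t 9.80 needle 2.33 contrast 17 dial (0.5339 0.0048) r 0.0454
t 9.85 needle 1.67 contrast 28 dial (0.5593 0.0151) r 0.0209
wheel -139.1 deg  radius 0.0594 z 0.1117 F [0.1257 8.1576 2.9727] 0.025797844028775344
[0.0112, 0.0175]
```

```bash
cat >> h.py <<'E'
from scipy.ndimage import median_filter
CEN={'top':(.5312,.0042),'scene':(.5318,.0080)}
def needle(cam,c=None,save=None):
    ppm=4000;half=.06;c=CEN[cam];o,_=ortho(cam,.088,c,half,ppm);g=cv2.cvtColor(o,cv2.COLOR_RGB2GRAY).astype('float32')
    th=np.arange(0,2*np.pi,.02);rr=np.arange(.011,.030,.0005)*ppm;A=(th+np.arctan2(YD[0],YD[1]))[:,None]
    m=cv2.remap(g,(half*ppm-np.cos(A)*rr).astype('float32'),(half*ppm-np.sin(A)*rr).astype('float32'),cv2.INTER_LINEAR)
    m=1-m/median_filter(m,size=(61,1),mode='wrap');s=m.mean(1);b=np.argmax(s)
    wt=np.clip(s-.4*s[b],0,None)*(np.cos(th-th[b])>.9)
    if save: cv2.imwrite(save,o[:,:,::-1])
    far=s[np.cos(th-th[b])<.8].max()
    print('%s t %.2f needle %.2f peak %.2f next %.2f'%(cam,state()['time'],np.angle((wt*np.exp(1j*th)).sum())%(2*np.pi),s[b],far))
E
python3 -c "
from h import *
arc(-20,1)"
```

```text
top t 9.90 needle 2.23 peak 0.18 next 0.01
scene t 9.95 needle 2.27 peak 0.21 next 0.02
wheel -139.1 deg  radius 0.0594 z 0.1117 F [-0.5728  6.5098  5.8472] 0.025836035807792947
[0.0112, 0.0175]
```

Flat reading is 2.25, so the 4.2 at -60° must be the high swell. I carry on.

Emit:
apply_moves(steps=[{"wx": 0, "wy": 0, "wz": 0, "dx": 0.005, "dy": 0.0067, "dz": 0, "grip": 20}, {"wx": 0, "wy": 0, "wz": 0, "dx": 0.0089, "dy": 0.0141, "dz": 0, "grip": 20}, {"wx": 0, "wy": 0, "wz": 0, "dx": 0.0118, "dy": 0.022, "dz": 0, "grip": 20}, {"wx": 0, "wy": 0, "wz": 0, "dx": 0.0136, "dy": 0.0301, "dz": 0, "grip": 20}, {"wx": 0, "wy": 0, "wz": 0, "dx": 0.0142, "dy": 0.0385, "dz": 0, "grip": 20}])

```text
time: 10.37
eef_pos: [0.4903, -0.1738, 0.1117]
orientation: [0.001, -0.045, 0.999, -0.002]
ft_force: [-0.7, -6.8, 2.1]
grip_width: 0.0261
grip_force: 61.0
```

```bash
python3 -c "
from h import *
arc(-20,1)"
```

```text
top t 10.42 needle 2.25 peak 0.24 next 0.01
scene t 10.47 needle 2.55 peak 0.27 next 0.01
wheel -179.1 deg  radius 0.0593 z 0.1117 F [-2.699   4.9054  8.5826] 0.02645515132823454
[-0.0026, 0.0206]
```

Emit:
apply_moves(steps=[{"wx": 0, "wy": 0, "wz": 0, "dx": -0.0005, "dy": 0.0084, "dz": 0, "grip": 20}, {"wx": 0, "wy": 0, "wz": 0, "dx": -0.0022, "dy": 0.0166, "dz": 0, "grip": 20}, {"wx": 0, "wy": 0, "wz": 0, "dx": -0.0051, "dy": 0.0244, "dz": 0, "grip": 20}, {"wx": 0, "wy": 0, "wz": 0, "dx": -0.0089, "dy": 0.0318, "dz": 0, "grip": 20}, {"wx": 0, "wy": 0, "wz": 0, "dx": -0.0138, "dy": 0.0386, "dz": 0, "grip": 20}])

```text
time: 10.88
eef_pos: [0.4989, -0.1331, 0.1116]
orientation: [-0.0, -0.046, 0.999, -0.001]
ft_force: [-9.5, -1.7, 13.5]
grip_width: 0.0256
grip_force: 62.1
```

```bash
python3 -c "
from h import *
arc(-20,1)"
```

```text
top t 10.93 needle 2.21 peak 0.24 next 0.01
scene t 10.98 needle 2.22 peak 0.28 next 0.01
wheel -220.1 deg  radius 0.0596 z 0.1116 F [-4.8094  8.1385 11.8166] 0.025701186609777268
[-0.0157, 0.0136]
```

Emit:
apply_moves(steps=[{"wx": 0, "wy": 0, "wz": 0, "dx": -0.0058, "dy": 0.0061, "dz": 0, "grip": 20}, {"wx": 0, "wy": 0, "wz": 0, "dx": -0.0124, "dy": 0.0112, "dz": 0, "grip": 20}, {"wx": 0, "wy": 0, "wz": 0, "dx": -0.0196, "dy": 0.0155, "dz": 0, "grip": 20}, {"wx": 0, "wy": 0, "wz": 0, "dx": -0.0273, "dy": 0.0186, "dz": 0, "grip": 20}, {"wx": 0, "wy": 0, "wz": 0, "dx": -0.0354, "dy": 0.0207, "dz": 0, "grip": 20}])

```text
time: 11.4
eef_pos: [0.5325, -0.1077, 0.1116]
orientation: [0.0, -0.046, 0.999, 0.0]
ft_force: [-9.4, 5.8, 12.8]
grip_width: 0.0257
grip_force: 62.2
```

```bash
python3 -c "
from h import *
arc(-20,1)"
```

```text
top t 11.45 needle 2.24 peak 0.18 next 0.01
scene t 11.50 needle 2.26 peak 0.24 next 0.01
wheel -261.4 deg  radius 0.0601 z 0.1116 F [ 1.0618 10.2334 10.3357] 0.025859575357386914
[-0.0208, -0.0007]
```

Emit:
apply_moves(steps=[{"wx": 0, "wy": 0, "wz": 0, "dx": -0.0083, "dy": 0.0009, "dz": 0, "grip": 20}, {"wx": 0, "wy": 0, "wz": 0, "dx": -0.0167, "dy": 0.0007, "dz": 0, "grip": 20}, {"wx": 0, "wy": 0, "wz": 0, "dx": -0.0249, "dy": -0.0007, "dz": 0, "grip": 20}, {"wx": 0, "wy": 0, "wz": 0, "dx": -0.0329, "dy": -0.0033, "dz": 0, "grip": 20}, {"wx": 0, "wy": 0, "wz": 0, "dx": -0.0405, "dy": -0.0069, "dz": 0, "grip": 20}])

```text
time: 11.92
eef_pos: [0.5747, -0.1106, 0.1117]
orientation: [0.001, -0.047, 0.999, 0.001]
ft_force: [-4.1, 5.9, 10.7]
grip_width: 0.0259
grip_force: 62.0
```

```bash
python3 -c "
from h import *
arc(-20,1)"
```

```text
top t 11.97 needle 2.19 peak 0.23 next 0.00
scene t 12.02 needle 2.22 peak 0.29 next 0.01
wheel -302.6 deg  radius 0.0606 z 0.1117 F [5.4411 3.6802 5.9463] 0.025500877948254015
[-0.015, -0.0146]
```

Emit:
apply_moves(steps=[{"wx": 0, "wy": 0, "wz": 0, "dx": -0.007, "dy": -0.0046, "dz": 0, "grip": 20}, {"wx": 0, "wy": 0, "wz": 0, "dx": -0.0132, "dy": -0.0102, "dz": 0, "grip": 20}, {"wx": 0, "wy": 0, "wz": 0, "dx": -0.0186, "dy": -0.0166, "dz": 0, "grip": 20}, {"wx": 0, "wy": 0, "wz": 0, "dx": -0.0231, "dy": -0.0237, "dz": 0, "grip": 20}, {"wx": 0, "wy": 0, "wz": 0, "dx": -0.0265, "dy": -0.0313, "dz": 0, "grip": 20}])

```text
time: 12.43
eef_pos: [0.6042, -0.14, 0.1117]
orientation: [0.001, -0.047, 0.999, 0.0]
ft_force: [-4.6, 5.4, 8.9]
grip_width: 0.0261
grip_force: 61.8
```

```bash
python3 -c "
from h import *
arc(-20,1)"
```

```text
top t 12.48 needle 2.19 peak 0.24 next 0.00
scene t 12.53 needle 2.22 peak 0.29 next 0.01
wheel -342.6 deg  radius 0.0608 z 0.1118 F [ 1.621  -2.8013  5.6693] 0.02577570056527331
[-0.0019, -0.0209]
```

Emit:
apply_moves(steps=[{"wx": 0, "wy": 0, "wz": 0, "dx": -0.0023, "dy": -0.008, "dz": 0, "grip": 20}, {"wx": 0, "wy": 0, "wz": 0, "dx": -0.0036, "dy": -0.0163, "dz": 0, "grip": 20}, {"wx": 0, "wy": 0, "wz": 0, "dx": -0.0036, "dy": -0.0247, "dz": 0, "grip": 20}, {"wx": 0, "wy": 0, "wz": 0, "dx": -0.0025, "dy": -0.033, "dz": 0, "grip": 20}, {"wx": 0, "wy": 0, "wz": 0, "dx": -0.0002, "dy": -0.041, "dz": 0, "grip": 20}])

```text
time: 12.95
eef_pos: [0.6077, -0.1808, 0.1117]
orientation: [0.001, -0.047, 0.999, 0.0]
ft_force: [-4.1, 8.0, 9.8]
grip_width: 0.026
grip_force: 62.0
```

```bash
python3 -c "
from h import *
arc(-20,1)"
```

```text
top t 13.00 needle 2.19 peak 0.24 next 0.00
scene t 13.05 needle 2.23 peak 0.28 next 0.01
wheel -21.8 deg  radius 0.0605 z 0.1117 F [-6.684  -1.7683  8.7208] 0.02596146664699334
[0.0115, -0.0175]
```

Full turn is done. Now I creep onto the high swell.

Emit:
apply_moves(steps=[{"wx": 0, "wy": 0, "wz": 0, "dx": 0.0034, "dy": -0.0077, "dz": 0, "grip": 20}, {"wx": 0, "wy": 0, "wz": 0, "dx": 0.0078, "dy": -0.0148, "dz": 0, "grip": 20}, {"wx": 0, "wy": 0, "wz": 0, "dx": 0.0131, "dy": -0.0212, "dz": 0, "grip": 20}, {"wx": 0, "wy": 0, "wz": 0, "dx": 0.0193, "dy": -0.0269, "dz": 0, "grip": 20}, {"wx": 0, "wy": 0, "wz": 0, "dx": 0.0193, "dy": -0.0269, "dz": 0, "grip": 20}])

```text
time: 13.47
eef_pos: [0.5896, -0.2099, 0.1116]
orientation: [0.0, -0.046, 0.999, 0.0]
ft_force: [-7.7, 5.1, 9.1]
grip_width: 0.0256
grip_force: 61.9
```

```bash
python3 -c "
from h import *
arc(-16,4)"
```

```text
top t 13.52 needle 4.19 peak 0.25 next 0.01
scene t 13.57 needle 4.14 peak 0.26 next 0.01
wheel -52.7 deg  radius 0.0602 z 0.1117 F [-8.3691  3.9415 11.0147] 0.02592263462539957
[0.0036, -0.0022] [0.0071, -0.0044] [0.0109, -0.0063] [0.0147, -0.008]
```

Emit:
apply_moves(steps=[{"wx": 0, "wy": 0, "wz": 0, "dx": 0.0034, "dy": -0.0025, "dz": 0, "grip": 20}, {"wx": 0, "wy": 0, "wz": 0, "dx": 0.0069, "dy": -0.0047, "dz": 0, "grip": 20}, {"wx": 0, "wy": 0, "wz": 0, "dx": 0.0069, "dy": -0.0047, "dz": 0, "grip": 20}])

```text
time: 13.82
eef_pos: [0.584, -0.2144, 0.1116]
orientation: [0.001, -0.046, 0.999, 0.001]
ft_force: [-5.4, 7.2, 9.9]
grip_width: 0.0256
grip_force: 62.0
```

```bash
python3 -c "
from h import *
arc(-16,4)"
```

```text
top t 13.87 needle 4.29 peak 0.27 next 0.02
scene t 13.92 needle 4.24 peak 0.28 next 0.01
wheel -59.7 deg  radius 0.0601 z 0.1117 F [-5.2839  6.511  10.356 ] 0.02608176063675783
[0.0037, -0.0019] [0.0076, -0.0036] [0.0115, -0.0051] [0.0155, -0.0062]
```

-59.7° reads 4.27, right at the crest (2.2 + 2.1). I release and lift.

Emit:
apply_moves(steps=[{"wx": 0, "wy": 0, "wz": 0, "dx": 0, "dy": 0, "dz": 0, "grip": 65}, {"wx": 0, "wy": 0, "wz": 0, "dx": 0, "dy": 0, "dz": 0, "grip": 65}, {"wx": 0, "wy": 0, "wz": 0, "dx": 0, "dy": 0, "dz": 0, "grip": 65}, {"wx": 0, "wy": 0, "wz": 0, "dx": 0, "dy": 0, "dz": -0.025, "grip": 65}, {"wx": 0, "wy": 0, "wz": 0, "dx": 0, "dy": 0, "dz": -0.06, "grip": 65}])

```text
time: 14.33
eef_pos: [0.5828, -0.2146, 0.1677]
orientation: [-0.003, -0.046, 0.999, 0.001]
ft_force: [1.5, -1.0, 0.4]
grip_width: 0.0557
grip_force: 0.0
```

Emit:
apply_moves(steps=[{"wx": 0, "wy": 0, "wz": 0, "dx": 0, "dy": 0, "dz": -0.03, "grip": 65}, {"wx": 0, "wy": 0, "wz": 0, "dx": 0, "dy": 0, "dz": -0.06, "grip": 65}, {"wx": 0, "wy": 0, "wz": 0, "dx": 0, "dy": 0, "dz": -0.08, "grip": 65}, {"wx": 0, "wy": 0, "wz": 0, "dx": 0, "dy": 0, "dz": -0.08, "grip": 65}, {"wx": 0, "wy": 0, "wz": 0, "dx": 0, "dy": 0, "dz": -0.08, "grip": 65}])

```text
time: 14.75
eef_pos: [0.5846, -0.2155, 0.2509]
orientation: [0.001, -0.046, 0.999, -0.001]
ft_force: [-0.3, -0.1, -0.8]
grip_width: 0.0553
grip_force: 0.0
```

```bash
python3 -c "
from h import *
needle('top');needle('scene')
o,_=ortho('wrist',.126,(.56,-.12),.15,1800);cv2.imwrite('pics/end.png',o[:,:,::-1]);needle('scene')"
```

```text
top t 14.80 needle 4.29 peak 0.27 next 0.00
scene t 14.85 needle 4.24 peak 0.27 next 0.01
scene t 14.95 needle 4.24 peak 0.27 next 0.01
```

View pics/end.png

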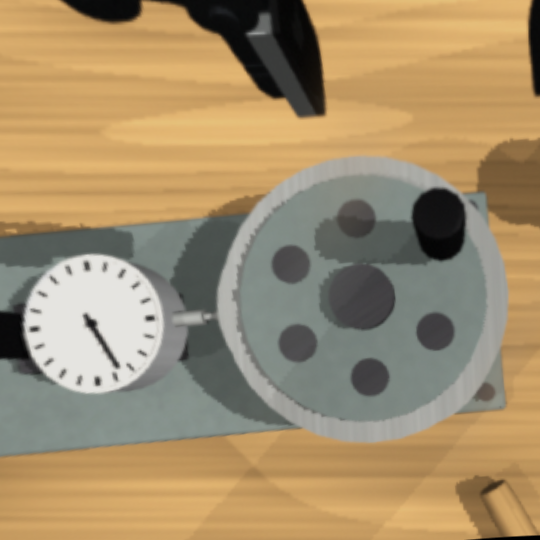

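The last view shows the gripper clear of the knob at (438,220), the plunger bearing on the rim at (215,317), and the needle steady at about 4.25. I hand in.

```bash
python3 -c "
from plant import *
print(finish_job())"
```

```text
the job is handed in; nothing more can be done
None
```

The job is handed in, verdict not shown: the wheel was turned just over one full turn (from about -20° to -420°) and left with the plunger on the high spot, needle steady at about 4.25 rad against 2.2 on the plain rim, and the gripper clear of everything.

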